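# Close the injector guard and start the test

### The job

Start the injector test: push the clear guard with the fingers until it is fully home over the injector, then press the green button gently with the fingertips, all the way down, and let it spring back up. Touch none of the other buttons (red, blue, or the emergency stop), and leave the white pot, the wrench and the socket where they stand. Finish with the guard shut and the hand withdrawn.

Things in the scene. Friction and masses are not known exactly. Their poses are not given: they have to be found in the camera images.
- station: Fixed steel plate 220 (x) x 250 (y) x 12 mm; origin at the centre of its underside. It carries a black injector lying along x at y = +50 mm, a green back panel at y = +118 mm (8 mm thick, top at z = 112 mm) and the clear sliding guard, which closes along the station's +y axis, towards the green panel.
- guard_pad (a point): Centre of the outer face (-y side) of the yellow push pad on the guard's closed -y wall: 110 (x) x 12 (y) x 36 mm tall, standing 12 mm proud of the wall. This point is 90 mm above the bench; pad top at 108 mm, guard top at 112 mm. Push it along the station's +y. Axes as the station's.
- guard (a joint): Travel of the guard along the station's +y in m: 0 = fully open, 0.100 = home at its end stop over the injector. Starts between 0 and 0.03. The guard is a clear box 190 (x) x 100 (y) x 100 mm tall, open below and on its +y side. It slides with about 2.5 N of friction, does not spring back and cannot be lifted off.
- pod: Fixed green control pod, 120 (x) x 340 (y) x 70 mm tall, grey top; origin at the centre of its underside. Four push-button units stand in a row along its y axis, 75 mm apart (at y = -112.5, -37.5, +37.5, +112.5 mm, x = 0), in an order that varies.
- start_top (a point): Centre of the top of the green start button (28 mm in diameter); 92 mm above the bench when up. Press it straight down.
- start (a joint): Travel of the green button in m: 0 = up, 0.006 = all the way down. A spring returns it; about 1.2 N starts it moving and 4 N holds it fully down. At the bottom its top is still 4 mm above its housing.
- start_base: Round black housing of the green button, 44 mm in diameter, 12 mm tall; origin at the centre of its underside, on the pod's top (z = 70 mm).
- stop_base: Black housing of the red stop button; same sizes as the green one (44 mm diameter housing, button top 22 mm above this origin). Not to be touched.
- lamp_base: Black housing of the blue button; same sizes as the green one. Not to be touched.
- estop_base: Yellow collar of the emergency stop, 56 mm in diameter, 12 mm tall, origin at the centre of its underside; a red mushroom head 40 mm in diameter rises to 37 mm above this origin. Not to be touched.
- pot: Loose white plastic pot 72 mm in diameter, 60 mm tall, with three dark bolts standing out of its top to 83 mm; origin at the centre of its underside. To be left alone.
- wrench: Loose steel wrench lying on the bench, about 180 mm long and 7 mm thick; origin near its middle, along its own x axis. To be left alone.
- socket: Loose steel socket standing on end, 30 mm in diameter, 50 mm tall; origin at the centre of its underside. To be left alone.

How it is judged:
On the way, in this order (a step that is already met when the one before it is completed fails the run):
1. the guard is pushed fully home over the injector (value of joint guard above 0.094 m), for 0.2 s.
2. with the guard home, the fingertips press the green button all the way down (value of joint guard above 0.094 m and value of joint start above 0.0048 m and contact force between the fingers and start_base above 0.5 N), for 0.05 s.
At the end, for the whole second after the job is handed in: The guard is within 6 mm of its end stop, the green button is back up (within 1 mm), and the pot, wrench and socket lie still within 20 mm of where they started (value of joint guard above 0.094 m and value of joint start below 0.001 m and distance of each of pot, wrench, socket from where it was at the start of the episode below 0.02 m and linear speed of each of pot, wrench, socket below 0.02 m/s); the robot touches nothing.
It fails at once if the red button, the blue button or the emergency stop is touched (over 1 N) (contact force between any of the fingers, the arm and stop_base above 1 N or contact force between any of the fingers, the arm and lamp_base above 1 N or contact force between any of the fingers, the arm and estop_base above 1 N).
It fails at once if the green button is pressed more than 2 mm while the guard is not yet home (value of joint start above 0.002 m and not (value of joint guard above 0.094 m)).
It fails at once if the green button is pressed harder than 25 N (contact force between any of the fingers, the arm and start_base above 25 N).
It fails at once if a loose thing (pot, wrench, socket) is shoved more than 20 mm or lifted (distance of any of pot, wrench, socket from where it was at the start of the episode above 0.02 m or height (world z) of any of pot, wrench, socket above 0.012 m).
It also fails if it takes over 42 s, if anything falls off the work surface, if the arm or the gripper's body presses on something with over 40 N, if the wrist force passes 120 N, or if a joint passes its speed limit or range.

### The arm

A 6-joint arm with a two-finger parallel gripper is mounted at the origin on the work surface. World frame = base frame: x ahead of the robot, y to its left, z up, the work surface at z = 0. Lengths are in m, angles in rad, forces in N, time in s.
With the tool pointing down it reaches from about 0.35 to 0.975 m from the base axis. Payload 4.9 kg.
Tool frame: the origin (TCP) lies at the very end of the fingers, on their centre line; the grasp point (between the pads) lies ctrl.hold_point_z behind it (ctrl.hold_point_z is the distance from the TCP to the grasp point, in m); z points along the fingers, y is the line along which they close (so a half turn about z gives the same grasp; the last joint's range is limited). The gripper opens to 85 mm and grips with 20 to 120 N. Pads are 22 mm wide; open, the fingers measure 114 mm over their backs; the gripper's body (76 mm by 85 mm) begins 54 mm behind the grasp point. The pads swing forward as they close: fully open they stand 13 mm farther back than shut.
Start: joints at [-1.436, 0.053, 1.613, -0, 1.476, -0.119], TCP at [0.157, -0.605, 0.231] pointing down, gripper open.
Joint ranges: [-3.01, 3.01], [-1.01, 2.22], [0.06, 2.58], [-1.02, 4.17], [0.09, 2.62], [-3.14, 3.14]. Speed limits (rad/s): [2.57, 2.57, 3.14, 3.14, 3.14, 3.14].

### API

Orientations are given as a rotation vector (axis times angle).
In Python, from station import ctrl gives the robot as it stands. The module is installed in compiled form; this text tells all that it offers.
- The arm moves only by the tool jog_arm, never from a script. Its argument "deltas" is a list of rows, each a list of 3 entries, a list of its own where there are three numbers: the closure, from -1 (fully open) to 1 (shut), then the shift along the world's x, y, z scaled (see below), then the turn, a rotation vector about the world's x, y, z scaled (see below). A call has 1 to 12 rows; each row is the pose to reach, as a shift and turn from the pose commanded when the call began, turning the shorter way round; what a row does not reach only later rows make up. The controller multiplies each number of a shift by 0.4 m and each number of a turn by 180 degrees. A row lasts 1/12 s, in which the tool goes at most 41.7 mm and 7.16 degrees, less where a joint would pass 70% of its speed; a pose out of reach is approached as far as the arm can. A call with a number of a shift or a turn outside -1 to 1 is refused whole. A call with a gripper value outside its range is refused whole. The fingers move at their own pace and stop on an object; "squeeze" is the grip in N (left out, the last holds). Time passes only in rows, so rows that repeat a pose let the fingers close. It gives the time, the measured TCP pose, the force, the opening and the grip force at its end, in the units of the state.
- ctrl.get_obs(): the state, without advancing time (a new reading comes with each control period).
- ctrl.get_image(name): name is "scene" or "top"; returns the picture (384x512x3 uint8, red, green, blue); there is no depth.
- ctrl.get_calibration(name): a dict with "K" (3x3 intrinsics, pixels), "extrinsics" (4x4, takes a point from world to camera coordinates). Camera axes: x right, y down, z forward; pixel columns grow to the right and rows downward; lengths in m; the calibration is good to about 2 mm. A picture is of the moment at which its call begins. get_calibration takes no time and is no camera call.
- ctrl.finish_job(): hands the job in; it is judged then, once.
The state is a dict: "t": time; "q": joint angles; "dq": joint speeds; "effort": joint torques, N m; "tool_pos": TCP position; "tool_rot": TCP orientation; "contact_force": force on the tool from outside, world axes, zero at the start; "wrist_torque": the same for the moment, N m; "opening": finger opening in m; "grip_force": force on a finger pad.
Only numpy, scipy, OpenCV 4.12 (cv2) and the standard library are available. Lean on these libraries where they do the work, as an engineer would, in place of code of your own. Each camera call takes 0.05 s, during which the arm holds its last target. There are 200 camera calls.

## Working session

There is one attempt and no reset: what is moved stays moved. The work goes in short steps, Python scripts to look and compute and a tool call to move; the robot and the scene stay as the last step left them, time stands still between calls to the robot, and variables do not carry over. Pictures are saved under pics/ and viewed, at most 10 in all, crops included, and the job is handed in when it is done.

Besides the shell and the picture viewer there is one more tool, called after "Request:" as name([rows], argument=value, ...), one row to a line, values as JSON. jog_arm: Moves the arm, as the interface text tells. Its arguments: {"type":"object","properties":{"deltas":{"type":"array","items":{"type":"array"}},"squeeze":{"type":"number"}},"required":["deltas"]}

```bash
mkdir -p pics; python3 - <<'E'
from station import ctrl
import cv2
for n in("scene","top"):
    cv2.imwrite(f"pics/{n}0.png",ctrl.get_image(n)[:,:,::-1]); c=ctrl.get_calibration(n); print(c["K"].round(1).tolist(),c["extrinsics"].round(3).tolist())
o=ctrl.get_obs();print(o,ctrl.hold_point_z)
E
```

```text
[[405.2, 0.0, 256.5], [0.0, 405.2, 180.7], [0.0, 0.0, 1.0]] [[0.578, 0.816, 0.016, -0.328], [0.494, -0.335, -0.802, -0.233], [-0.649, 0.472, -0.597, 1.338], [0.0, 0.0, 0.0, 1.0]]
[[363.2, 0.0, 255.3], [0.0, 363.2, 191.4], [0.0, 0.0, 1.0]] [[0.024, -1.0, 0.004, -0.045], [-0.997, -0.024, -0.068, 0.605], [0.068, -0.003, -0.998, 0.966], [0.0, 0.0, 0.0, 1.0]]
{'t': 0.1, 'q': array([-1.43597467e+00,  5.32736843e-02,  1.61418128e+00, -3.28153229e-06,
        1.47598952e+00, -1.19010460e-01]), 'dq': array([-0.00291319, -0.00278305, -0.00242665, -0.00178959, -0.00017122,
       -0.00059789]), 'effort': array([-3.25058090e-05, -3.94903135e+01, -3.71362281e+01, -9.03575506e-05,
        3.91333466e-03, -1.38245281e-05]), 'tool_pos': array([ 0.15686283, -0.60440512,  0.2301819 ]), 'tool_rot': array([-3.11448778e+00, -3.97415120e-01,  2.81103097e-05]), 'contact_force': array([ 0.45763535, -0.5053791 , -0.67057035]), 'wrist_torque': array([0.01163974, 0.0151253 , 0.00318981]), 'grip_force': 0.0, 'opening': 0.08533967151519012} 0.0187
```

View pics/scene0.png

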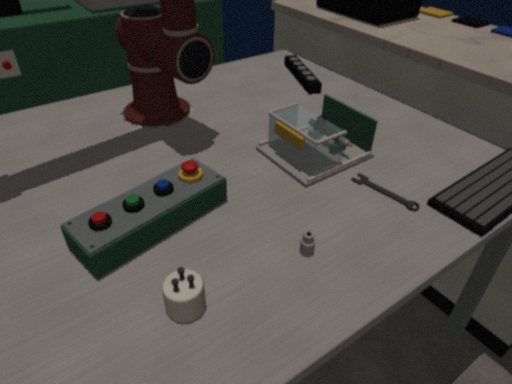

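View pics/top0.png

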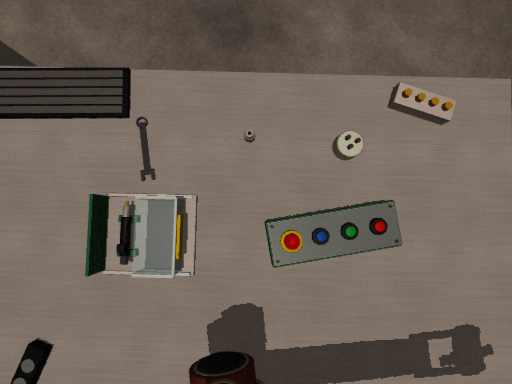

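The scene view shows the pod with red, green, blue and e-stop buttons in a row (green at about 133,203), and the guard's yellow pad at about (289,135). In the top view the green button is at (349,231), the pad at (179,237), and the guard closes to the left (+y). The arm is clear of both.

```bash
cat > h.py <<'E'
import numpy as np,cv2
from station import ctrl
def ray(n,uv,z):
    c=ctrl.get_calibration(n);K=c["K"];E=np.array(c["extrinsics"]);R=E[:3,:3];t=E[:3,3]
    o=-R.T@t;d=R.T@np.linalg.inv(K)@np.array([uv[0],uv[1],1.]);return o+d*(z-o[2])/d[2]
def blobs(im,lo,hi,amin=25):
    h=cv2.cvtColor(im,cv2.COLOR_RGB2HSV);m=cv2.inRange(h,lo,hi)
    n,l,s,c=cv2.connectedComponentsWithStats(m);return [(c[i],s[i],l==i) for i in range(1,n) if s[i][4]>=amin]
E
python3 - <<'E'
from h import *
for n in("top","scene"):
    im=cv2.imread(f"pics/{n}0.png")[:,:,::-1].copy()
    for name,lo,hi,z in(("yel",(18,120,90),(35,255,255),.108),("grn",(50,140,70),(75,255,255),.090),("blue",(105,120,60),(125,255,255),.092),("red",(0,170,90),(6,255,255),.092)):
        for c,s,m in blobs(im,lo,hi):
            r=cv2.minAreaRect(np.argwhere(m)[:,::-1].astype(np.float32))
            b=cv2.boxPoints(r)
            print(n,name,c.round(1),s,ray(n,c,z)[:2].round(3),[ray(n,p,z)[:2].round(3).tolist() for p in b] if name=="yel" else "")
E
```

```text
top yel [408.1  91.4] [405  88   8   8  42] [ 0.863 -0.41 ] [[0.862, -0.399], [0.874, -0.41], [0.863, -0.421], [0.851, -0.41]]
top yel [421.5  96. ] [418  93   8   7  42] [ 0.852 -0.444] [[0.851, -0.433], [0.863, -0.444], [0.852, -0.455], [0.84, -0.444]]
top yel [435.  100.4] [432  97   7   8  41] [ 0.841 -0.478] [[0.841, -0.467], [0.853, -0.478], [0.841, -0.49], [0.829, -0.478]]
top yel [448.3 105. ] [445 102   8   7  43] [ 0.83  -0.512] [[0.822, -0.503], [0.838, -0.503], [0.838, -0.521], [0.823, -0.521]]
top yel [177.6 236.5] [175 215   6  44 175] [0.484 0.158] [[0.432, 0.163], [0.537, 0.163], [0.537, 0.153], [0.432, 0.153]]
top yel [290.7 241.1] [280 231  23  22 178] [ 0.48 -0.12] [[0.504, -0.093], [0.505, -0.147], [0.454, -0.148], [0.453, -0.094]]
top grn [350.5 231.2] [346 227  10  10  81] [ 0.507 -0.271] 
top grn [ 86.9 263.8] [ 86 256   3  15  28] [0.41  0.384] 
top blue [321.  236.1] [316 231  11  11  92] [ 0.493 -0.197] 
top red [379.7 226.1] [375 221  11  11  86] [ 0.521 -0.344] 
top red [291.6 241.3] [285 234  14  15 172] [ 0.478 -0.124] 
scene yel [435.4  11.2] [420   7  32  10 174] [-0.029  1.504] [[-0.075, 1.441], [-0.158, 1.567], [0.018, 1.567], [0.088, 1.448]]
scene yel [289.8 130. ] [276 121  28  19 112] [0.491 0.155] [[0.44, 0.147], [0.429, 0.162], [0.539, 0.162], [0.547, 0.149]]
scene yel [190.2 175.1] [178 168  25  13 139] [ 0.524 -0.145] [[0.489, -0.157], [0.514, -0.111], [0.552, -0.13], [0.528, -0.174]]
scene grn [131.7 198.9] [126 196  13   7  66] [ 0.508 -0.271] 
scene blue [503.9  29.5] [493  25  19  11 121] [0.297 1.555] 
scene blue [162.2 183.4] [156 180  13   9  78] [ 0.497 -0.199] 
scene red [189.4 165.1] [182 161  16   9 112] [ 0.468 -0.119] 
scene red [ 98.  216.2] [ 92 212  14   9  90] [ 0.524 -0.345]
```

```bash
python3 -c "
import cv2
a=cv2.imread('pics/top0.png')
cv2.imwrite('pics/c1.png',cv2.resize(a[180:290,75:205],None,fx=5,fy=5,interpolation=2))"
```

```text
(no output)
```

View pics/c1.png

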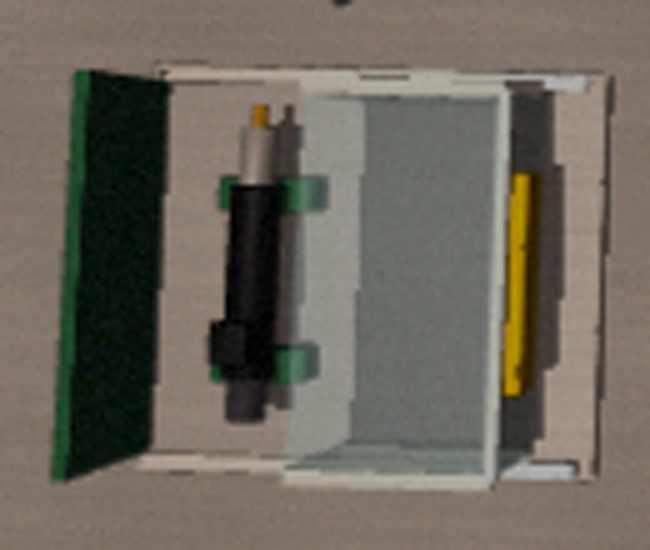

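The crop shows the guard's pad at crop x 503–540, y 172–397, with the station yawed a few degrees. The panel's top edge runs (80,70)–(55,480).

```bash
python3 - <<'E'
from h import *
f=lambda x,y,z:ray("top",(75+x/5-.4,180+y/5-.4),z)[:2]
def ang(a,b): d=a-b;return np.degrees(np.arctan2(d[1],d[0])).round(2)
for n,p,q,z in(("panel",(85,70),(60,480),.112),("plateR",(611,75),(594,478),.012),("padL",(513,172),(502,395),.108),("padtopR",(531,172),(520,395),.108),("guard edge",(511,90),(493,488),.112)):
    a,b=f(*p,z),f(*q,z);print(n,a.round(3),b.round(3),((a+b)/2).round(3),ang(a,b))
g,b=np.array([.5075,-.271]),np.array([.495,-.198])
r=np.array([.5225,-.3445]);print("pod yaw",ang(b,r)-90,(b+r)/2)
# wrist: what yaw have we
from scipy.spatial.transform import Rotation as R
print(R.from_rotvec(ctrl.get_obs()["tool_rot"]).as_matrix().round(3))
E
```

```text
panel [0.584 0.373] [0.385 0.374] [0.485 0.373] -0.34
plateR [0.594 0.13 ] [0.376 0.131] [0.485 0.13 ] -0.4
padL [0.539 0.161] [0.43  0.162] [0.485 0.162] -0.61
padtopR [0.54  0.152] [0.431 0.153] [0.485 0.153] -0.64
guard edge [0.58  0.163] [0.386 0.164] [0.483 0.163] -0.36
pod yaw 10.629999999999995 [ 0.50875 -0.27125]
[[ 0.968  0.251 -0.   ]
 [ 0.251 -0.968  0.002]
 [ 0.    -0.002 -1.   ]]
```

Request:
jog_arm([
  [1,[0.475,1.0,0],[0,0,-0.08]],
  [1,[0.475,1.0,0],[0,0,-0.08]],
  [1,[0.475,1.0,0],[0,0,-0.08]],
  [1,[0.475,1.0,0],[0,0,-0.08]],
  [1,[0.475,1.0,0],[0,0,-0.08]],
  [1,[0.475,1.0,0],[0,0,-0.08]],
  [1,[0.475,1.0,0],[0,0,-0.08]],
  [1,[0.475,1.0,0],[0,0,-0.08]],
  [1,[0.475,1.0,0],[0,0,-0.08]],
  [1,[0.475,1.0,0],[0,0,-0.08]],
  [1,[0.475,1.0,0],[0,0,-0.08]],
  [1,[0.475,1.0,0],[0,0,-0.08]],
])

```text
t: 1.1
tool_pos: [0.3481, -0.2011, 0.2309]
tool_rot: [-3.14, -0.014, -0.001]
contact_force: [0.7, -0.5, -0.1]
opening: -0.0001
grip_force: 0.0
```

Request:
jog_arm([
  [1,[0.34,0.7,0],[0,0,0]],
  [1,[0.34,0.7,0],[0,0,0]],
  [1,[0.34,0.7,0],[0,0,0]],
  [1,[0.34,0.7,0],[0,0,0]],
  [1,[0.34,0.7,0],[0,0,0]],
  [1,[0.34,0.7,0],[0,0,0]],
  [1,[0.34,0.7,0],[0,0,0]],
  [1,[0.34,0.7,0],[0,0,0]],
  [1,[0.34,0.7,-0.2],[0,0,0]],
  [1,[0.34,0.7,-0.3],[0,0,0]],
  [1,[0.34,0.7,-0.38],[0,0,0]],
  [1,[0.34,0.7,-0.38],[0,0,0]],
])

```text
t: 2.1
tool_pos: [0.4803, 0.0748, 0.0746]
tool_rot: [3.141, 0.004, -0.009]
contact_force: [-0.4, 0.4, -0.1]
opening: 0.0003
grip_force: 0.0
```

Request:
jog_arm([
  [1,[0.01,0.04,0.01],[0,0,0]],
  [1,[0.01,0.08,0.01],[0,0,0]],
  [1,[0.01,0.11,0.01],[0,0,0]],
  [1,[0.01,0.13,0.01],[0,0,0]],
  [1,[0.01,0.15,0.01],[0,0,0]],
  [1,[0.01,0.17,0.01],[0,0,0]],
  [1,[0.01,0.2,0.01],[0,0,0]],
  [1,[0.01,0.23,0.01],[0,0,0]],
  [1,[0.01,0.26,0.01],[0,0,0]],
  [1,[0.01,0.29,0.01],[0,0,0]],
  [1,[0.01,0.32,0.01],[0,0,0]],
  [1,[0.01,0.35,0.01],[0,0,0]],
])

```text
t: 3.1
tool_pos: [0.4872, 0.2163, 0.0835]
tool_rot: [3.142, 0.004, 0.001]
contact_force: [1.5, -3.1, 1.0]
opening: -0.0001
grip_force: 1.8
```

Request:
jog_arm([
  [1,[0,0.005,-0.01],[0,0,0]],
  [1,[0,0.01,-0.01],[0,0,0]],
  [1,[0,0.015,-0.01],[0,0,0]],
  [1,[0,0.02,-0.01],[0,0,0]],
  [1,[0,0.025,-0.01],[0,0,0]],
  [1,[0,0.03,-0.01],[0,0,0]],
  [1,[0,0.035,-0.01],[0,0,0]],
  [1,[0,0.04,-0.01],[0,0,0]],
])

```text
t: 3.77
tool_pos: [0.4867, 0.226, 0.0789]
tool_rot: [3.129, 0.005, -0.003]
contact_force: [-0.9, -27.6, 5.6]
opening: 0.0001
grip_force: 13.8
```

```bash
python3 - <<'E'
from h import *
a=ctrl.get_image("top");b=ctrl.get_image("scene");print(ctrl.get_obs()["contact_force"])
r=lambda x:cv2.resize(x,(390,330),interpolation=2)
cv2.imwrite('pics/c2.png',np.hstack([r(a[180:290,75:205]),r(b[85:195,245:375])])[:,:,::-1])
E
```

```text
[ -1.22968651 -21.20980134   4.40210325]
```

View pics/c2.png

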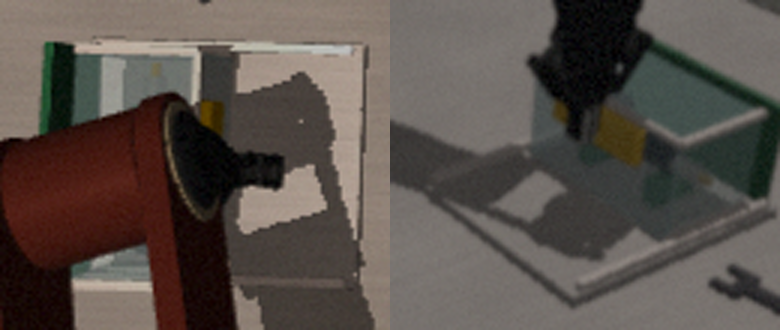

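The guard sits against the green panel, with the fingers on the pad and about 21 N of resistance, so it's at the stop. I'll hold briefly, then back off and rise.

Request:
jog_arm([
  [1,[0,0,0],[0,0,0]],
  [1,[0,0,0],[0,0,0]],
  [1,[0,-0.06,0],[0,0,0]],
  [1,[0,-0.15,0],[0,0,0]],
  [1,[0,-0.2,0.1],[0,0,0]],
  [1,[0,-0.3,0.2],[0,0,0]],
  [1,[0,-0.4,0.3],[0,0,0]],
  [1,[0,-0.5,0.3],[0,0,0]],
  [1,[0,-0.6,0.3],[0,0,0]],
  [1,[0,-0.7,0.3],[0,0,0]],
  [1,[0,-0.8,0.3],[0,0,0]],
  [1,[0,-0.9,0.3],[0,0,0]],
])

```text
t: 4.87
tool_pos: [0.4869, -0.1126, 0.2]
tool_rot: [-3.14, -0.004, -0.004]
contact_force: [0.3, -0.2, 0.1]
opening: 0.0001
grip_force: 0.0
```

```bash
python3 - <<'E'
from h import *
a=ctrl.get_image("top")
cv2.imwrite('pics/c3.png',cv2.resize(a[180:290,75:205],None,fx=5,fy=5,interpolation=2)[:,:,::-1])
print(ctrl.get_obs()["contact_force"])
for c,s,m in blobs(a.copy(),(18,120,90),(35,255,255)):
  print(c,s,ray("top",c,.108))
E
```

```text
[-2.66304355 -4.67288666  0.88183136]
[408.09090909  91.47727273] [405  88   7   8  44] [ 0.86253178 -0.41021258  0.108     ]
[421.41860465  95.97674419] [418  93   8   7  43] [ 0.85177281 -0.44389466  0.108     ]
[435.         100.33333333] [432  97   7   8  42] [ 0.84141366 -0.47817467  0.108     ]
[448.06976744 104.72093023] [445 101   7   8  43] [ 0.83095578 -0.51111346  0.108     ]
[142.36216216 235.27567568] [140 214   6  44 185] [0.48520887 0.24443806 0.108     ]
```

View pics/c3.png

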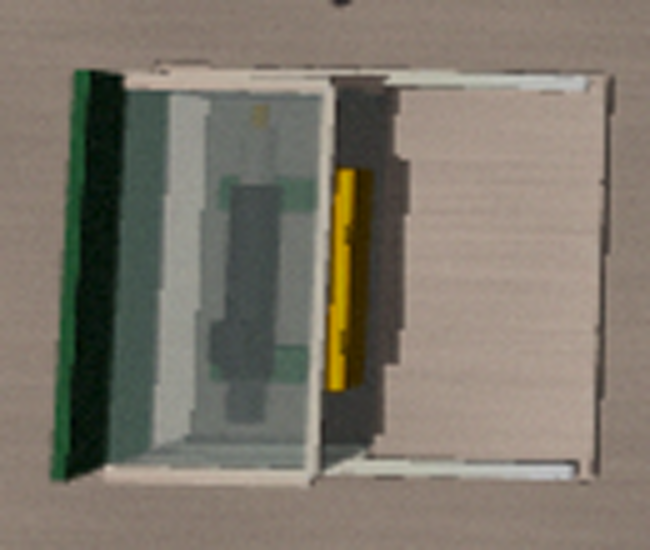

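The guard's open edge is about 20 mm from the panel's outer face. That puts it centred over the injector, so it is home, and the pad moved 86 mm. Next is the green button.

Request:
jog_arm([
  [1,[0.05,-0.1,0],[0,0,0]],
  [1,[0.05,-0.2,0],[0,0,0]],
  [1,[0.05,-0.3,0],[0,0,0]],
  [1,[0.05,-0.36,0],[0,0,0]],
  [1,[0.05,-0.36,-0.1],[0,0,0]],
  [1,[0.05,-0.36,-0.18],[0,0,0]],
  [1,[0.05,-0.36,-0.18],[0,0,0]],
  [1,[0.05,-0.36,-0.18],[0,0,0]],
  [1,[0.05,-0.36,-0.18],[0,0,0]],
])

```text
t: 5.67
tool_pos: [0.5079, -0.2551, 0.1288]
tool_rot: [3.141, 0.005, 0.003]
contact_force: [0.7, 0.3, 0.4]
opening: -0.0
grip_force: 0.0
```

```bash
python3 - <<'E'
from h import *
a=ctrl.get_image("scene");o=ctrl.get_obs();print(o["tool_pos"],o["contact_force"])
cv2.imwrite('pics/c4.png',cv2.resize(a[120:270,50:250],None,fx=4,fy=4,interpolation=2)[:,:,::-1])
E
```

```text
[ 0.50842375 -0.25551575  0.12988399] [ 0.35580394 -0.28450135  0.25493085]
```

View pics/c4.png

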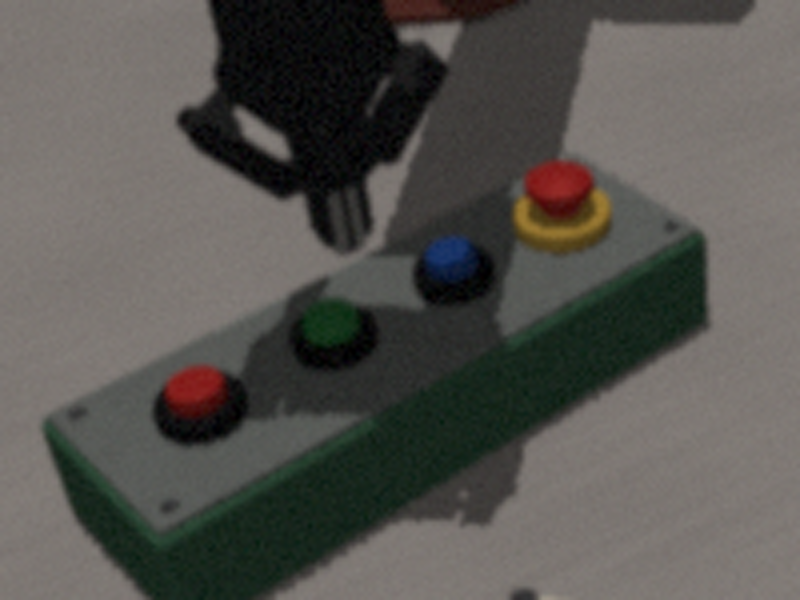

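The fingertips are above and slightly beyond the green button (crop 332,325), about 16 mm too far in +y. I'll correct that and lower to just above it.

Request:
jog_arm([
  [1,[0,-0.04,0],[0,0,0]],
  [1,[0,-0.04,-0.03],[0,0,0]],
  [1,[0,-0.04,-0.06],[0,0,0]],
  [1,[0,-0.04,-0.075],[0,0,0]],
  [1,[0,-0.04,-0.075],[0,0,0]],
  [1,[0,-0.04,-0.075],[0,0,0]],
  [1,[0,-0.04,-0.075],[0,0,0]],
])

```text
t: 6.3
tool_pos: [0.5069, -0.271, 0.0971]
tool_rot: [-3.141, -0.004, 0.0]
contact_force: [-0.1, 1.2, 0.6]
opening: 0.0001
grip_force: 0.0
```

Request:
jog_arm([
  [1,[0,0,-0.005],[0,0,0]],
  [1,[0,0,-0.01],[0,0,0]],
  [1,[0,0,-0.0125],[0,0,0]],
  [1,[0,0,-0.015],[0,0,0]],
  [1,[0,0,-0.0175],[0,0,0]],
  [1,[0,0,-0.02],[0,0,0]],
  [1,[0,0,-0.0225],[0,0,0]],
  [1,[0,0,-0.025],[0,0,0]],
  [1,[0,0,-0.025],[0,0,0]],
  [1,[0,0,-0.025],[0,0,0]],
])

```text
t: 7.13
tool_pos: [0.507, -0.2713, 0.0874]
tool_rot: [3.142, 0.004, 0.0]
contact_force: [-1.2, 0.6, 3.1]
opening: 0.0002
grip_force: 1.6
```

Contact made and the button is partway down. I'll go on in small steps until the force shows the bottom.

Request:
jog_arm([
  [1,[0,0,-0.002],[0,0,0]],
  [1,[0,0,-0.004],[0,0,0]],
  [1,[0,0,-0.006],[0,0,0]],
  [1,[0,0,-0.007],[0,0,0]],
  [1,[0,0,-0.007],[0,0,0]],
  [1,[0,0,-0.007],[0,0,0]],
])

```text
t: 7.63
tool_pos: [0.5071, -0.2713, 0.0859]
tool_rot: [-3.141, -0.004, 0.0]
contact_force: [-5.0, 3.1, 11.2]
opening: -0.0001
grip_force: 5.2
```

At 11 N and z = 0.086 the button is fully down. I'll withdraw straight up.

Request:
jog_arm([
  [1,[0,0,0],[0,0,0]],
  [1,[0,0,0.03],[0,0,0]],
  [1,[0,0,0.1],[0,0,0]],
  [1,[0,0,0.2],[0,0,0]],
  [1,[0,0,0.3],[0,0,0]],
  [1,[0,0,0.38],[0,0,0]],
  [1,[-0.1,0,0.38],[0,0,0]],
  [1,[-0.2,0,0.38],[0,0,0]],
  [1,[-0.2,0,0.38],[0,0,0]],
  [1,[-0.2,0,0.38],[0,0,0]],
  [1,[-0.2,0,0.38],[0,0,0]],
  [1,[-0.2,0,0.38],[0,0,0]],
])

```text
t: 8.63
tool_pos: [0.4276, -0.2715, 0.2366]
tool_rot: [3.141, 0.004, 0.001]
contact_force: [-0.2, -0.2, 0.0]
opening: -0.0002
grip_force: 0.0
```

```bash
python3 - <<'E'
from h import *
cv2.imwrite('pics/s5.png',ctrl.get_image("scene")[:,:,::-1]);o=ctrl.get_obs();print(o["t"],o["tool_pos"],o["contact_force"])
E
```

```text
8.6833 [ 0.42773582 -0.27142568  0.23654864] [ 0.43275251  0.45207386 -0.37339455]
```

View pics/s5.png

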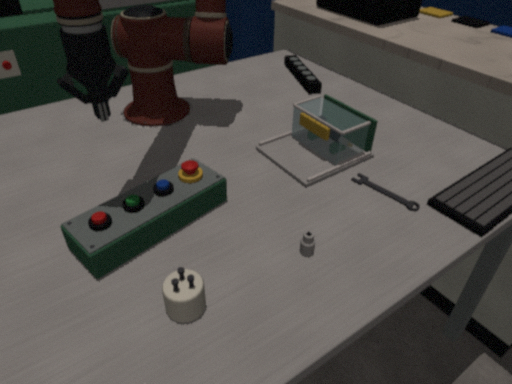

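The guard is shut against the panel (about 335,120) and the green button is up (133,202). The pot, wrench and socket haven't moved, and the hand is clear.

```bash
python3 -c "
from station import ctrl
print(ctrl.finish_job())"
```

```text
the job is handed in; nothing more can be done
None
```

I handed the job in after about 8.7 s of robot time: guard pushed home, green button pressed fully down (about 11 N) and back up, nothing else touched, hand withdrawn; the hand-in returned no verdict.

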